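# Scrape the nut shells into the pan and clip the scraper home

## Task

Clear the walnut shells off the raised chopping board: take the scraper out of the spring clip on the end of the stand and use its blade to push all four shell halves off the open edge into the steel pan, keeping the fingers off the shells. Then press the scraper by its handle sideways back into the clip until it snaps fully home, upright with its blade down on the ledge and flat to the end of the stand, and leave the jar, the shaker and the garlic where they stand.

Things in the scene. Friction and masses are not known exactly. Their poses are not given: they have to be found in the camera images.
- board_top (a point): Centre of the top face of the wooden chopping board on its fixed low stand: 330 mm along this frame's y, 240 mm along x, top 82 mm above the worktop. z up, +y towards the steel pan, -y towards the end cheek with the clip; board_edge, pan_floor, clip_seat, clip_mouth and ledge have the same axes. The edges at +x and -x are bare, with only worktop beyond.
- board_edge (a point): Middle of the board's open edge over the pan (+y end), at the height of the board's top; the edge runs 240 mm along x. At the opposite (-y) end, 330 mm away, a wooden cheek 20 mm thick stands 22 mm higher than the board's top.
- pan_floor (a point): Centre of the inner floor of the open steel scrap pan fixed under the board's +y edge. Inside 230 mm along x by 106 mm along y, rim 51 mm above this floor (26 mm below the board's top). Its near wall is tucked under the board, so the mouth reaches 96 mm out from the edge.
- clip_seat (a point): Where the axis of the scraper's neck lies when fully home in the spring clip: half-way up the clip, 90 mm above the worktop, 21 mm out (-y) from the outer face of the end cheek, whose top is 104 mm above the worktop. The clip opens to -y, away from the board. The neck goes in and out along y: about 10 N spreads the jaws, it snaps past and stops on a rubber buffer.
- clip_mouth (a point): Middle of the mouth of the clip, 16 mm before (-y of) the seat. Two sprung roller jaws 14 mm high stand either side (in x); their flared lips are 36 mm apart here and narrow to a 13 mm gap between the rollers, 8 mm before the seat.
- ledge (a point): Middle of the top of the wooden ledge below the clip, 8 mm above the worktop, on which the blade's lower edge stands when the scraper is home: directly below the seat by 82 mm; the ledge is 150 mm along x and reaches 31 mm out (-y) from this point.
- scraper_grip (a point): Centre of the black handle of the loose upright scraper (130 to 210 g), 140 mm above the blade's lower edge. Handle 30 mm along the scraper's x, 22 mm along its y, 82 mm tall. The blade is flat steel, 120 mm wide along x, 3 mm thick along y (8 mm at its top), 70 mm tall. z points up. At the start it stands home in the clip, its x and y along those of the stand.
- scraper_neck (a point): Point on the axis of the scraper's round steel neck (18 mm in diameter, from 70 to 97 mm above the blade's lower edge, between blade and handle); the point is 82 mm above the lower edge and 58 mm below scraper_grip. It coincides with clip_seat when the scraper is home.
- shell0_center (a point): Walnut shell half number 1 of 4, an oval dome about 40 x 34 mm and 17 mm high, about 12 g, lying rim down on the board; the point is on its axis 8 mm above the rim. Slides, does not roll.
- shell1_center (a point): Walnut shell half number 2 of 4, an oval dome about 40 x 34 mm and 17 mm high, about 12 g, lying rim down on the board; the point is on its axis 8 mm above the rim. Slides, does not roll.
- shell2_center (a point): Walnut shell half number 3 of 4, an oval dome about 40 x 34 mm and 17 mm high, about 12 g, lying rim down on the board; the point is on its axis 8 mm above the rim. Slides, does not roll.
- shell3_center (a point): Walnut shell half number 4 of 4, an oval dome about 40 x 34 mm and 17 mm high, about 12 g, lying rim down on the board; the point is on its axis 8 mm above the rim. Slides, does not roll.
- jar_center (a point): Centre of a closed jam jar, 62 mm wide, 85 mm high, standing behind the board; to be left alone.
- shaker_center (a point): Centre of a salt shaker, 44 mm wide, 90 mm high, behind the board; to be left alone.
- garlic_center (a point): Centre of a garlic bulb, about 50 mm, behind the board; to be left alone.

How it is judged:
By the outcome, as a careful person would: the job done as asked, in the order asked, and still so for the second after the job is handed in, with the robot touching nothing.
It also fails if it takes over 58 s, if anything falls off the work surface, if the arm or the gripper's body presses on something with over 40 N, if the wrist force passes 120 N, or if a joint passes its speed limit or range.

## Robot

A 6-joint arm with a two-finger parallel gripper is mounted at the origin on a cart in front of the work surface, level with it; the furniture and walls round the work are solid. World frame = base frame: x ahead of the robot, y to its left, z up, the work surface at z = 0. Lengths are in m, angles in rad, forces in N, time in s.
With the tool pointing down it reaches from about 0.425 to 1.125 m from the base axis. Payload 14.9 kg.
Tool frame: the origin (TCP) lies at the very end of the fingers, on their centre line; the grasp point (between the pads) lies 19 mm behind it; z points along the fingers, y is the line along which they close (so a half turn about z gives the same grasp; the last joint's range is limited). The gripper opens to 91 mm and grips with 3 to 60 N. Pads are 32 mm wide; open, the fingers measure 118 mm over their backs; the gripper's body (76 mm by 178 mm) begins 60 mm behind the grasp point.
Start: joints at [-1.328, 0.379, 1.734, -0, 1.028, -0.033], TCP at [0.191, -0.674, 0.214] pointing down, gripper open.
Joint ranges: [-2.77, 2.77], [-0.74, 2.19], [0, 2.66], [-1.06, 4.2], [0.31, 2.87], [-3.08, 3.08]. Speed limits (rad/s): [1.89, 1.89, 2.39, 3.14, 3.14, 3.14].

## Interface

Orientations are given as a 3x3 rotation matrix whose columns are the frame's x, y, z axes.
In Python, from rig import env gives the robot as it stands.
- The arm moves only by the tool send_rows, never from a script. Its argument "rows" is a list that holds one entry, the list of rows, each a list of 7 numbers: the opening, from 0 (shut) to 1 (fully open), then the shift along the tool's x, y, z in units of 150 mm (1.0 is 150 mm), then the turn, a rotation vector about the tool's x, y, z in units of 45 degrees (1.0 is 45 degrees). In form: [[[grip, x, y, z, ax, ay, az], ...]]. A call has 1 to 20 rows; each row is the pose to reach, as a shift and turn from the pose commanded when the call began, along the tool's axes at that moment; what a row does not reach only later rows make up. A row lasts 1/10 s, in which the tool goes at most 50 mm and 8.59 degrees, less where a joint would pass 70% of its speed; a pose out of reach is approached as far as the arm can. A call with a number of a shift or a turn outside -1 to 1 is refused whole. A call with a gripper value outside its range is refused whole. The fingers move at their own pace and stop on an object; the grip force is fixed at half the most. Time passes only in rows, so rows that repeat a pose let the fingers close. It gives the time, the measured TCP pose, the force, the opening and the grip force at its end, in the units of the state.
- env.get_obs(): the state, without advancing time (a new reading comes with each control period).
- env.capture(name): name is "scene" or "side" or "wrist"; returns a dict with "pixels" (420x560x3 uint8, blue, green, red), "fx", "fy", "cx", "cy" (pixels), "k1" (the pictures are not rectified: a ray, as slopes to the right and down, at radius r is drawn at 1 + k1 r^2 times it, then the intrinsics apply), "R" (3x3) and "t" (3): a world point X has camera coordinates R X + t. Camera axes: x right, y down, z forward; pixel columns grow to the right and rows downward; lengths in m; the calibration is good to about 2 mm. A picture is of the moment at which its call begins. There is no depth.
- env.job_done(): hands the job in; it is judged then, once.
Trained networks look in a picture, given as the dict that the camera call returned (one of the last four; its "shot" number tells which), for a name from the list of things; names that differ only in an ending like _2 or _b are one class to them, and where a whole thing is asked for, a point or a joint stands for the part that bears it (a point fixed in the world has none). Each returns a list of dicts, best first, with "score" (0 to 1); they miss things now and then, are a little off and sometimes report something else, mostly with a low value. They report only what shows in the picture. A call takes as long as a camera call.
- env.trace(thing, picture): "mask" (420x560 bool, what is visible of it) and "point" ([column, row] in pixels, amid what is visible of it).
- env.pinpoint(thing, picture): "point" ([column, row] in pixels: a listed point, or the origin of a listed thing).
The state is a dict: "time": time; "q": joint angles; "dq": joint speeds; "tau": joint torques, N m; "position": TCP position; "orientation": TCP orientation; "force": force on the tool from outside, world axes, zero at the start; "moment": the same for the moment, N m; "finger_gap": opening from 0.0 (shut) to 1.0 (fully open); "gripper_force": force on a finger pad.
Only numpy, scipy, OpenCV 4.12 (cv2) and the standard library are available. Lean on these libraries where they do the work, as an engineer would, in place of code of your own. Each camera call takes 0.05 s, during which the arm holds its last target. There are 200 camera calls.

## Working session

There is one attempt and no reset: what is moved stays moved. The work goes in short steps, Python scripts to look and compute and a tool call to move; the robot and the scene stay as the last step left them, time stands still between calls to the robot, and variables do not carry over. Pictures are saved under pics/ and viewed, at most 10 in all, crops included, and the job is handed in when it is done.

Besides the shell and the picture viewer there is one more tool, called after "Emit:" as name(argument=value, ...), one argument or row to a line, values as JSON. send_rows: Moves the arm, as the interface text tells. Its arguments: {"type":"object","properties":{"rows":{"type":"array"}},"required":["rows"]}

```bash
mkdir -p pics; ls
cat > h.py <<'E'
import numpy as np, cv2
from rig import env
def ray(c,p):
    d=np.array([(p[0]-c["cx"])/c["fx"],(p[1]-c["cy"])/c["fy"]]); u=d.copy()
    for _ in range(20): u=d/(1+c["k1"]*(u@u))
    R=np.array(c["R"]);t=np.array(c["t"])
    v=R.T@np.array([u[0],u[1],1]); return -R.T@t, v/np.linalg.norm(v)
def proj(c,X):
    x=np.array(c["R"])@np.array(X)+np.array(c["t"]); u=x[:2]/x[2]; u=u*(1+c["k1"]*(u@u))
    return u*[c["fx"],c["fy"]]+[c["cx"],c["cy"]]
def atz(c,p,z):
    o,v=ray(c,p); return o+v*(z-o[2])/v[2]
def tri(obs):
    A=0;b=0
    for c,p in obs:
        o,v=ray(c,p);M=np.eye(3)-np.outer(v,v);A=A+M;b=b+M@o
    X=np.linalg.solve(A,b); return X,[np.round(proj(c,X)-p,1).tolist() for c,p in obs]
E
python3 - <<'E'
from h import *
np.set_printoptions(precision=4,suppress=True)
C={n:env.capture(n) for n in("scene","side")}
for n in C: cv2.imwrite(f"pics/{n}0.png",C[n]["pixels"]); print(n,-np.array(C[n]["R"]).T@C[n]["t"])
H=dict(board_top=.082,board_edge=.082,pan_floor=.005,clip_seat=.09,clip_mouth=.09,ledge=.008,scraper_grip=.148,scraper_neck=.09,shell0_center=.09,jar_center=.0425,shaker_center=.045,garlic_center=.025)
for k,z in H.items():
    for n in C:
        for d in env.pinpoint(k,C[n])[:5 if 'shell' in k else 1]: print(k,n,np.round(d["score"],2),np.round(d["point"],1),atz(C[n],d["point"],z))
o=env.get_obs();print(o["position"],o["orientation"],o["force"])
E
```

```text
pics
scene [ 0.1666 -0.5109  0.6196]
side [ 0.4946 -0.8398  0.4753]
board_top scene 0.74 [249.5 239.6] [ 0.5144 -0.0101  0.082 ]
board_top side 0.82 [254.  223.6] [ 0.5206 -0.0252  0.082 ]
board_edge side 0.77 [255.  195.1] [0.5325 0.158  0.082 ]
pan_floor scene 0.67 [208.8 215. ] [0.5412 0.2025 0.005 ]
pan_floor side 0.24 [255.9 196.4] [0.5422 0.3412 0.005 ]
clip_seat scene 0.75 [321.4 296.4] [ 0.5165 -0.2155  0.09  ]
clip_seat side 0.93 [254.4 266.8] [ 0.5117 -0.2274  0.09  ]
clip_mouth scene 0.74 [328.6 306.1] [ 0.5109 -0.2381  0.09  ]
clip_mouth side 0.62 [257.1 268.8] [ 0.5163 -0.2349  0.09  ]
ledge scene 0.67 [316.2 327.6] [ 0.511  -0.2157  0.008 ]
ledge side 0.56 [259.5 299.1] [ 0.5195 -0.217   0.008 ]
scraper_grip scene 0.71 [323.5 276.7] [ 0.5099 -0.221   0.148 ]
scraper_grip side 0.94 [255.6 235.1] [ 0.5168 -0.2111  0.148 ]
scraper_neck scene 0.97 [323.  298.1] [ 0.5159 -0.2199  0.09  ]
scraper_neck side 0.78 [255.6 264.8] [ 0.5143 -0.2207  0.09  ]
shell0_center scene 0.67 [249.6 266.6] [ 0.4641 -0.0786  0.09  ]
shell0_center side 0.62 [227.7 230.2] [ 0.4601 -0.0679  0.09  ]
jar_center scene 0.93 [315.8 184.6] [0.8074 0.0911 0.0425]
jar_center side 0.89 [358.2 210.3] [0.8172 0.1042 0.0425]
shaker_center scene 0.87 [382.5 237.9] [ 0.769  -0.1597  0.045 ]
shaker_center side 0.86 [379.2 259.2] [ 0.7825 -0.1599  0.045 ]
garlic_center side 0.58 [259.5 297.7] [ 0.5188 -0.2354  0.025 ]
[ 0.1906 -0.6736  0.2139] [[ 0.9622  0.2723  0.    ]
 [ 0.2723 -0.9622  0.    ]
 [ 0.     -0.     -1.    ]] [ 0.6714 -0.3835  0.3918]
```

View pics/scene0.png

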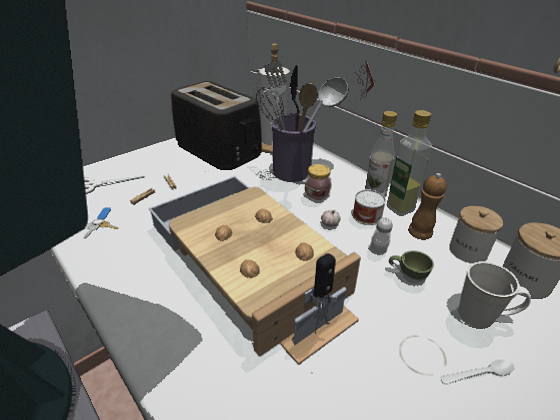

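View pics/side0.png

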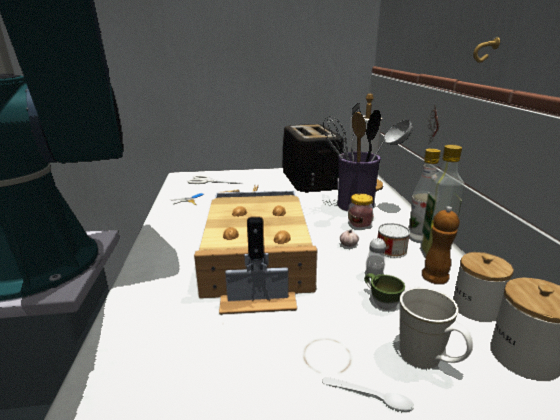

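The pictures show the board with four shells (scene: 263,216; 223,233; 304,251; 249,268). The scraper is in its clip at about (323,276) in scene and (256,235) in side. Next I need the yaw.

Run:
```python
from h import *
a=cv2.imread("pics/scene0.png")[180:370,145:365]; b=cv2.imread("pics/side0.png")[180:325,185:335]
a=cv2.resize(a,(400*1,345)); b=cv2.resize(b,(400,387))
np.set_printoptions(precision=4,suppress=True)
S=cv2.imread("pics/scene0.png")[180:370,145:365];D=cv2.imread("pics/side0.png")[185:315,190:325]
A=cv2.resize(S,None,fx=2,fy=2,interpolation=3);B=cv2.resize(D,None,fx=2.6,fy=2.6,interpolation=3)
W=np.zeros((400,800,3),np.uint8);W[:380,:440]=A;W[:B.shape[0],445:445+B.shape[1]]=B[:, :355]
cv2.imwrite("pics/z0.png",W)
C={n:env.capture(n) for n in("scene","side")}
for s,d in [((263,216),(279,212)),((223,233),(239.5,213)),((304,251),(282,238)),((249,268),(231,235))]:
    print(atz(C["scene"],s,.091),atz(C["side"],d,.091),tri([(C["scene"],s),(C["side"],d)]))
for n in C:
  for k in ("shell0_center","garlic_center"):
    for d in env.trace(k,C[n])[:5]: print(k,n,d["score"],d["point"],d["mask"].sum())
for k in("scraper_grip","scraper_neck","clip_seat","ledge","clip_mouth","board_top"):
  print(k,tri([(C[n],env.pinpoint(k,C[n])[0]["point"]) for n in C]))
```

```text
[0.5774 0.0249 0.091 ] [0.5845 0.0139 0.091 ] (array([0.5865, 0.0364, 0.0803]), [[0.1, -0.3], [-0.1, 0.2]])
[0.479  0.0327 0.091 ] [0.4877 0.0206 0.091 ] (array([0.4869, 0.0458, 0.079 ]), [[0.1, -0.4], [-0.2, 0.3]])
[ 0.5705 -0.1135  0.091 ] [ 0.576  -0.1224  0.091 ] (array([ 0.5776, -0.1066,  0.0822]), [[0.1, -0.2], [-0.1, 0.1]])
[ 0.4605 -0.0816  0.091 ] [ 0.4676 -0.0942  0.091 ] (array([ 0.4668, -0.0724,  0.0798]), [[0.0, -0.0], [-0.0, 0.0]])
shell0_center scene 0.82 [247.5, 269.3] 231
garlic_center scene 0.62 [332.5, 218.4] 259
garlic_center scene 0.51 [259.6, 253.5] 18280
shell0_center side 0.58 [231.4, 230.8] 126
garlic_center side 0.83 [351.3, 239.1] 244
scraper_grip (array([ 0.5166, -0.2192,  0.1454]), [[0.1, -0.4], [-0.2, 0.3]])
scraper_neck (array([ 0.514 , -0.2225,  0.0904]), [[-0.5, 2.1], [1.2, -1.6]])
clip_seat (array([ 0.5165, -0.2162,  0.0859]), [[0.0, -0.2], [-0.1, 0.1]])Traceback (most recent call last):
  File "<stdin>", line 16, in <module>
IndexError: list index out of range
```

View pics/z0.png

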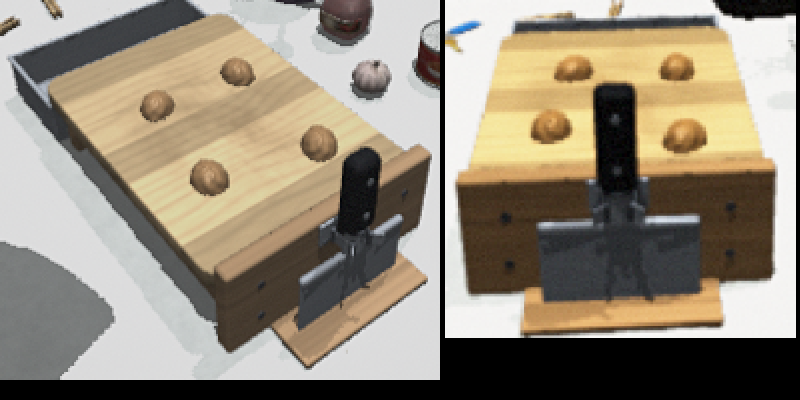

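```bash
cat > fit.py <<'E'
from h import *
from scipy.optimize import least_squares
np.set_printoptions(precision=4,suppress=True)
C={n:env.capture(n) for n in("scene","side")}
P=[("scene",(170,224),(-1,.165,.082)),("scene",(245,187.5),(1,.165,.082)),("scene",(252.5,316),(-2,-.185,.104)),
("scene",(301,363.5),(-.075,-.237,.008)),("scene",(359,322.5),(.075,-.237,.008)),
("side",(195,256),(-2,-.185,.104)),("side",(317,254),(2,-.185,.104)),("side",(213,196.5),(-1,.165,.082)),("side",(298,196.5),(1,.165,.082)),
("side",(219,313.5),(-.075,-.237,.008)),("side",(297,310),(.075,-.237,.008))]
def f(p,use=None):
    r=[]
    for n,px,X in P:
        if use and n!=use: continue
        X=np.array(X,float)
        if abs(X[0])==1: X[0]*=.12
        if abs(X[0])==2: X[0]*=p[3]/2
        c,s=np.cos(p[2]),np.sin(p[2])
        r.append(proj(C[n],[p[0]+c*X[0]-s*X[1],p[1]+s*X[0]+c*X[1],X[2]])-px)
    return np.concatenate(r)
for u in (None,"scene","side"):
    s=least_squares(f,[.52,-.01,.1,.125],args=(u,),loss="soft_l1");print(u,s.x,"\n",f(s.x,u).reshape(-1,2))
    c,q=np.cos(s.x[2]),np.sin(s.x[2]); print("seat",s.x[0]+q*.206,s.x[1]-c*.206)
E
python3 fit.py
```

```text
None [ 0.5263 -0.0173 -0.0512  0.1172] 
 [[-2.8161 -3.4936]
 [13.4471 -3.2727]
 [ 8.5849  4.2738]
 [-0.75    0.4053]
 [ 2.4974 -2.9488]
 [-0.8051 -0.1794]
 [-0.2964 -3.1025]
 [-0.5946  1.2426]
 [ 0.9392 -1.3291]
 [-1.0943 -0.1016]
 [ 0.3392 -0.6457]]
seat 0.5157795710629464 -0.22307413661977368
scene [ 0.5178 -0.0141 -0.0163  0.1308] 
 [[-8.8427 -0.6412]
 [ 7.0008 -2.5882]
 [ 0.8682 10.0691]
 [-1.0555  0.381 ]
 [ 0.1503 -4.7773]]
seat 0.5144216050248828 -0.22005569684409015
side [ 0.5271 -0.0189 -0.0523  0.1164] 
 [[-0.1464  0.1685]
 [-0.1988 -2.671 ]
 [-0.2502  1.4202]
 [ 1.3853 -1.1219]
 [-0.826   0.3844]
 [ 0.7537 -0.1158]]
seat 0.5163616904096814 -0.2246378903957547
```

```bash
cat > ov.py <<'E'
from h import *
def W(p,X):
    c,s=np.cos(p[2]),np.sin(p[2]); return [p[0]+c*X[0]-s*X[1],p[1]+s*X[0]+c*X[1],X[2]]
def overlay(cap,p,hw=.12):
    im=cap["pixels"].copy()
    Q=[[(-.12,.165,.082),(.12,.165,.082),(.12,-.165,.082),(-.12,-.165,.082)],[(-hw,-.165,.104),(hw,-.165,.104),(hw,-.185,.104),(-hw,-.185,.104)],
       [(-hw,-.185,0),(hw,-.185,0),(hw,-.185,.104),(-hw,-.185,.104)],[(-.075,-.237,.008),(.075,-.237,.008),(.075,-.185,.008),(-.075,-.185,.008)],[(-.06,-.206,.008),(.06,-.206,.008),(.06,-.206,.078),(-.06,-.206,.078)],[(-.015,-.206,.107),(.015,-.206,.107),(.015,-.206,.189),(-.015,-.206,.189)]]
    S=8
    for q,col in zip(Q,[(0,0,255),(0,255,0),(0,255,0),(255,0,0),(255,0,255),(255,255,0)]):
        cv2.polylines(im,[np.array([np.array(proj(cap,W(p,X)))*S for X in q]).round().astype(np.int32)],True,col,1,cv2.LINE_AA,3)
    return im
E
python3 - <<'E'
from ov import *
p=[.5271,-.0189,-.0523]
a=overlay(env.capture("scene"),p)[150:400,120:400]; b=overlay(env.capture("side"),p)[170:340,170:340]
a=cv2.resize(a,None,fx=1.6,fy=1.6,interpolation=2);b=cv2.resize(b,None,fx=2,fy=2,interpolation=2)
W_=np.zeros((400,800,3),np.uint8);W_[:400,:448]=a;W_[:340,455:795]=b;cv2.imwrite("pics/z1.png",W_)
c=env.capture("scene");print(c["fx"],c["fy"],c["cx"],c["cy"],c["k1"])
c=env.capture("side");print(c["fx"],c["fy"],c["cx"],c["cy"],c["k1"])
E
```

```text
392.74871084212646 392.74871084212646 285.2734952620668 206.79147362474723 0.01830304333630991
380.811142168343 380.811142168343 285.27901736697896 209.793749089752 0.029186743978195772
```

View pics/z1.png

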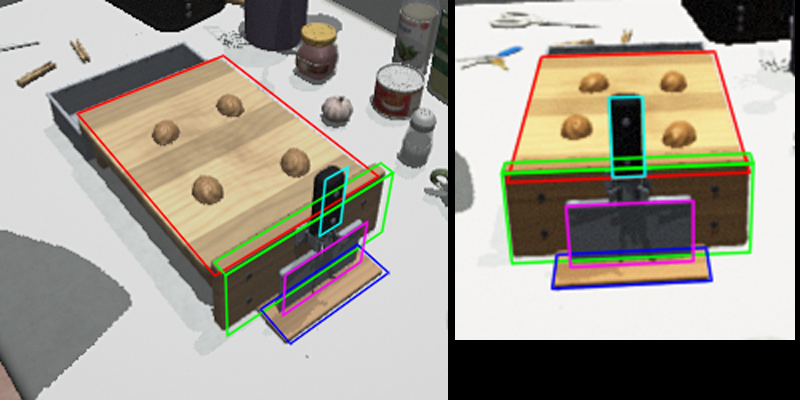

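Emit:
send_rows(
  rows=[
    [[1,0.3,-0.2,-0.1,0,0,0],[1,0.6,-0.4,-0.19,0,0,0],[1,0.89,-0.61,-0.19,0,0,0],[1,0.89,-0.61,-0.19,0,0,0]],
  ],
)

```text
time: 2.7
position: [0.2962, -0.5464, 0.243]
orientation: [[0.962, 0.274, 0.0], [0.274, -0.962, -0.0], [0.0, 0.0, -1.0]]
force: [-0.5, -0.8, -0.0]
finger_gap: 1.001
gripper_force: 0.0
```

Emit:
send_rows(
  rows=[
    [[1,0.3,-0.2,-0.1,0,0,0],[1,0.6,-0.4,-0.19,0,0,0],[1,0.89,-0.61,-0.19,0,0,0],[1,0.89,-0.61,-0.19,0,0,0]],
  ],
)

```text
time: 3.1
position: [0.3996, -0.4224, 0.2716]
orientation: [[0.962, 0.274, 0.001], [0.274, -0.962, -0.0], [0.001, 0.001, -1.0]]
force: [-0.5, 0.5, -0.1]
finger_gap: 1.001
gripper_force: 0.0
```

Emit:
send_rows(
  rows=[
    [[1,0.3,-0.2,-0.1,0,0,0.15],[1,0.6,-0.4,-0.19,0,0,0.3],[1,0.7,-0.61,-0.3,0,0,0.38],[1,0.7,-0.61,-0.3,0,0,0.38],[1,0.7,-0.61,-0.3,0,0,0.38]],
  ],
)

```text
time: 3.6
position: [0.4741, -0.3081, 0.3162]
orientation: [[1.0, -0.021, 0.001], [-0.021, -1.0, -0.001], [0.001, 0.001, -1.0]]
force: [0.1, -0.4, -0.9]
finger_gap: 0.998
gripper_force: 0.0
```

Run:
```python
from ov import *
np.set_printoptions(precision=4,suppress=True)
o=env.get_obs();print(o["time"],o["position"],o["orientation"],o["q"],o["force"])
c=env.capture("wrist");print(-np.array(c["R"]).T@c["t"])
cv2.imwrite("pics/w0.png",overlay(c,[.5225,-.016,-.03]))
for k,z in dict(scraper_grip=.148,scraper_neck=.09,clip_seat=.09,clip_mouth=.09,ledge=.008,shell0_center=.09,board_top=.082).items():
    for d in env.pinpoint(k,c)[:4]: print(k,np.round(d["score"],2),np.round(d["point"],1),atz(c,d["point"],z))
```

```text
3.6 [ 0.4741 -0.3081  0.3162] [[ 0.9998 -0.0207  0.0005]
 [-0.0207 -0.9998 -0.0007]
 [ 0.0005  0.0007 -1.    ]] [-0.6174  0.0539  1.9351 -0.0003  1.1517  0.9742] [ 0.138  -0.4466 -0.8663]
[ 0.5471 -0.3092  0.4866]
scraper_grip 0.81 [189.7 155. ] [ 0.5123 -0.2148  0.148 ]
scraper_neck 0.64 [201.8 145.6] [ 0.5171 -0.2141  0.09  ]
clip_seat 0.88 [201.1 150.2] [ 0.5117 -0.2128  0.09  ]
clip_seat 0.59 [ 92.7 187.6] [ 0.4694 -0.074   0.09  ]
clip_mouth 0.84 [218.9 144.2] [ 0.5183 -0.2345  0.09  ]
ledge 0.87 [216.6 142.7] [ 0.5145 -0.2159  0.008 ]
shell0_center 0.68 [ 93.3 188.4] [ 0.4684 -0.0746  0.09  ]
board_top 0.87 [ 41.1 145.7] [ 0.5219 -0.0124  0.082 ]
```

View pics/w0.png

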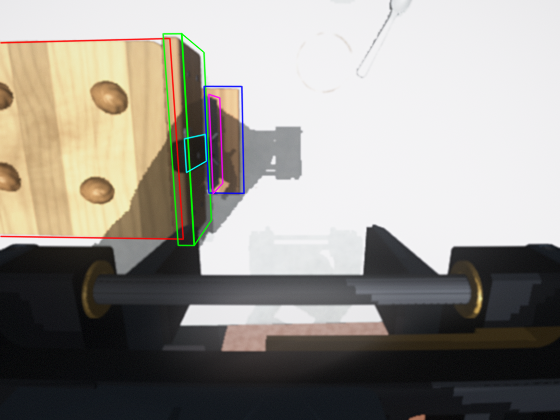

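Run:
```python
from ov import *
c=env.capture("wrist")
a=c["pixels"][25:255,0:260]; a=cv2.resize(a,None,fx=2.5,fy=2.5,interpolation=2); cv2.imwrite("pics/w1.png",a)
```

```text
(no output)
```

View pics/w1.png

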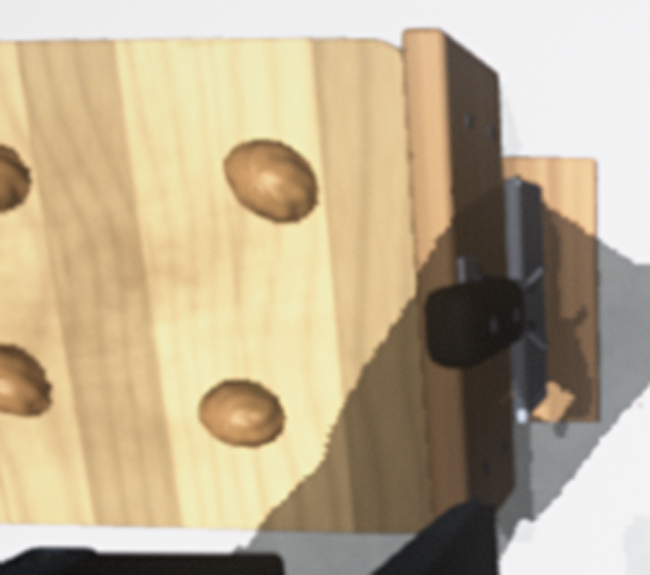

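Run:
```python
from ov import *
from scipy.optimize import least_squares
np.set_printoptions(precision=4,suppress=True)
c=env.capture("wrist")
P=[((161.6,37),(1,-.165,.104)),((176.8,36.6),(1,-.185,.104)),((239.2,87.8),(.075,-.237,.008)),((240,193),(.075*-1,-.237,.008))]
# line points: (px, plane coordinate constraints)
L=[((172,237),1,-.165,.104),((0,41),0,.12,.082),((100,40.6),0,.12,.082),((0,234),0,-.12,.082),((150,237.5),0,-.12,.082),((187,225),1,-.185,.104)]
def loc(p,px,z):
    X=atz(c,px,z)[:2]-p[:2];k,s=np.cos(p[2]),np.sin(p[2]);return np.array([k*X[0]+s*X[1],-s*X[0]+k*X[1]])
def f(p):
    r=[]
    for px,X in P:
        l=loc(p,px,X[2]); 
        if abs(X[0])!=1: r.append(l[0]-X[0])
        else: r.append(l[0]-p[3])
        r.append(l[1]-X[1])
    for px,i,v,z in L: r.append(loc(p,px,z)[i]-v)
    return np.array(r)*1000
s=least_squares(f,[.52,-.01,-.03,.125],loss="soft_l1");p=s.x;print(p,f(p))
print("seat",W(p,(0,-.206,.09)))
# shells
for d in [(270,180),(242,412)]:
    px=(d[0]/2.5,d[1]/2.5+25); X=atz(c,px,.090);print(X,loc(p,px,.09))
for n,l in {"scene":[(263,216),(223,233),(304,251),(249,268)],"side":[(279,212),(239.5,213),(282,238),(231,235)]}.items():
    C=env.capture(n)
    for q in l:
        X=atz(C,q,.09)[:2]-p[:2];k,t=np.cos(p[2]),np.sin(p[2]);print(n,np.array([k*X[0]+t*X[1],-t*X[0]+k*X[1]]))
a=overlay(c,p,p[3])[0:260,0:280];b=overlay(env.capture("scene"),p,p[3])[150:400,120:400]
cv2.imwrite("pics/w2.png",np.hstack([cv2.resize(a,(420,390)),cv2.resize(b,(380,390))]))
```

```text
[ 0.5239 -0.0119 -0.0455  0.1175] [-0.2706 -1.9413  0.2706  1.7258 -0.5971 -0.5055  1.5962 -0.3465  0.1997
 -1.9144 -2.233   0.8124  1.5099  0.7626]
seat [np.float64(0.5145348131608347), np.float64(-0.2176679700852783), 0.09]
[ 0.5752 -0.1101  0.09  ] [ 0.0557 -0.0958]
[ 0.4665 -0.0791  0.09  ] [-0.0543 -0.0698]
scene [0.0525 0.0402]
scene [-0.0463  0.0435]
scene [ 0.0519 -0.0986]
scene [-0.0596 -0.0717]
side [0.0595 0.0307]
side [-0.0378  0.033 ]
side [ 0.0572 -0.1062]
side [-0.0527 -0.0828]
```

View pics/w2.png

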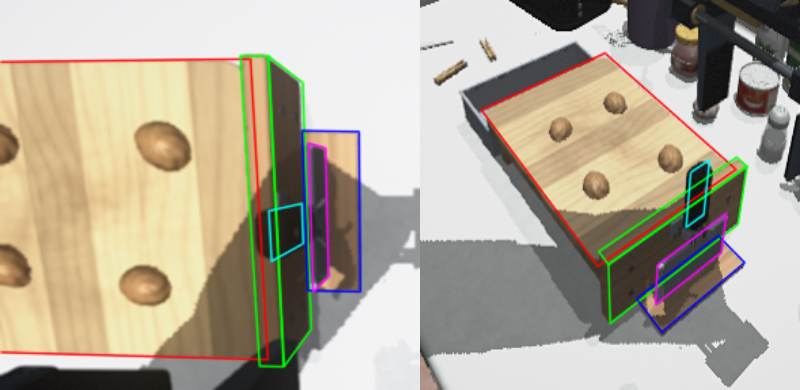

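Zoomed crops show the clip, blade and shells, and the fitted overlay agrees to about 2 mm. The stand yaw is about -2.6°, with the seat near (0.5145, -0.2177). I'll grasp the handle across its y axis.

Emit:
send_rows(
  rows=[
    [[1,0.13,-0.3,0,0,0,0.03],[1,0.26,-0.61,0,0,0,0.03],[1,0.26,-0.61,0.3,0,0,0.03],[1,0.26,-0.61,0.6,0,0,0.03],[1,0.26,-0.61,0.8,0,0,0.03],[1,0.26,-0.61,0.8,0,0,0.03]],
  ],
)

```text
time: 4.85
position: [0.5128, -0.2164, 0.1923]
orientation: [[0.999, -0.046, -0.006], [-0.046, -0.999, 0.003], [-0.006, -0.002, -1.0]]
force: [0.0, 0.2, -0.3]
finger_gap: 0.998
gripper_force: 0.0
```

Run:
```python
from h import *
np.set_printoptions(precision=4,suppress=True)
o=env.get_obs();print(o["position"],o["orientation"])
C=[env.capture(n) for n in("wrist","side","scene")]
for c in C:
  for d in env.pinpoint("scraper_grip",c)[:1]: print(d["score"],atz(c,d["point"],.148))
  cv2.imwrite("pics/g%d.png"%c["shot"],c["pixels"])
cv2.imwrite("pics/g.png",np.hstack([cv2.resize(C[0]["pixels"],(400,300)),cv2.resize(C[1]["pixels"][120:330,140:420],(400,300))]))
```

```text
[ 0.5128 -0.2164  0.1923] [[ 0.9989 -0.0459 -0.0058]
 [-0.0458 -0.9989  0.0027]
 [-0.0059 -0.0025 -1.    ]]
0.56 [ 0.5159 -0.2163  0.148 ]
0.89 [ 0.5182 -0.2097  0.148 ]
0.72 [ 0.5135 -0.2163  0.148 ]
```

View pics/g.png

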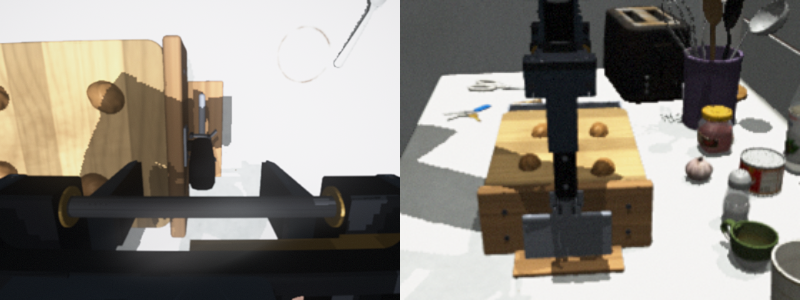

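The fingers straddle the handle, so I'll descend and close.

Emit:
send_rows(
  rows=[
    [[1,0.02,0,0.2,0,0,0],[1,0.02,0,0.4,0,0,0],[1,0.02,0,0.4,0,0,0],[0,0.02,0,0.4,0,0,0],[0,0.02,0,0.4,0,0,0],[0,0.02,0,0.4,0,0,0],[0,0.02,0,0.4,0,0,0],[0,0.02,0,0.4,0,0,0],[0,0.02,0,0.4,0,0,0],[0,0.02,0,0.4,0,0,0]],
  ],
)

```text
time: 6.15
position: [0.5179, -0.2177, 0.136]
orientation: [[0.999, -0.046, 0.0], [-0.046, -0.999, 0.0], [0.0, -0.0, -1.0]]
force: [-0.2, -0.1, 0.1]
finger_gap: 0.42
gripper_force: 0.0
```

Run:
```python
from h import *
np.set_printoptions(precision=4,suppress=True)
o=env.get_obs();print({k:np.array(o[k]) for k in("time","position","orientation","force","moment","finger_gap","gripper_force")})
```

```text
{'time': array(6.15), 'position': array([ 0.5179, -0.2177,  0.136 ]), 'orientation': array([[ 0.9989, -0.0462,  0.    ],
       [-0.0462, -0.9989,  0.    ],
       [ 0.    , -0.    , -1.    ]]), 'force': array([-0.2444, -0.1019,  0.1032]), 'moment': array([ 0.0666, -0.0347,  0.0517]), 'finger_gap': array(0.4196), 'gripper_force': array(0.)}
```

Emit:
send_rows(
  rows=[
    [[0,0,0,0,0,0,0],[0,0,0,0,0,0,0],[0,0,0,0,0,0,0],[0,0,0,0,0,0,0],[0,0,0,0,0,0,0],[0,0,0,0,0,0,0]],
  ],
)

```text
time: 6.75
position: [0.5179, -0.2177, 0.1359]
orientation: [[0.999, -0.046, 0.0], [-0.046, -0.999, 0.0], [0.0, -0.0, -1.0]]
force: [0.2, -0.4, -0.5]
finger_gap: 0.239
gripper_force: 30.0
```

Gripped at 21.8 mm. Now I'll pull out of the clip along -y, then lift.

Emit:
send_rows(
  rows=[
    [[0,0,0.08,0,0,0,0],[0,0,0.16,0,0,0,0],[0,0,0.25,0,0,0,0],[0,0,0.33,0,0,0,0],[0,0,0.33,0,0,0,0],[0,0,0.33,0,0,0,0]],
  ],
)

```text
time: 7.35
position: [0.5153, -0.2674, 0.1358]
orientation: [[0.999, -0.047, -0.0], [-0.047, -0.999, 0.0], [-0.0, -0.0, -1.0]]
force: [-0.8, -0.4, -1.7]
finger_gap: 0.241
gripper_force: 30.0
```

Emit:
send_rows(
  rows=[
    [[0,0,0,-0.2,0,0,0],[0,0,0,-0.4,0,0,0],[0,0,0,-0.65,0,0,0],[0,0,0,-0.9,0,0,0],[0,0,0,-0.9,0,0,0],[0,0,0,-0.9,0,0,0]],
  ],
)

```text
time: 7.95
position: [0.5157, -0.2668, 0.2713]
orientation: [[0.999, -0.046, 0.001], [-0.046, -0.999, -0.001], [0.001, 0.001, -1.0]]
force: [0.1, 0.5, -2.3]
finger_gap: 0.241
gripper_force: 30.0
```

Run:
```python
from h import *
np.set_printoptions(precision=4,suppress=True)
o=env.get_obs();print(o["time"],o["position"],o["finger_gap"],o["force"])
C=[env.capture(n) for n in("side","scene","wrist")]
cv2.imwrite("pics/l.png",np.hstack([cv2.resize(C[0]["pixels"][50:330,140:420],(400,400)),cv2.resize(C[1]["pixels"][120:400,140:420],(400,400))]))
for k in("scraper_grip","scraper_neck"):
  print(k,tri([(c,env.pinpoint(k,c)[0]["point"]) for c in C[:2] if env.pinpoint(k,c)]))
```

```text
7.95 [ 0.5157 -0.2668  0.2713] 0.24075363204388106 [ 0.0658  0.451  -2.2729]
scraper_grip (array([ 0.5111, -0.2671,  0.2838]), [[-1.7, 2.5], [1.1, -3.4]])
scraper_neck (array([ 0.5097, -0.2676,  0.2275]), [[-0.2, 0.2], [0.1, -0.3]])
```

View pics/l.png

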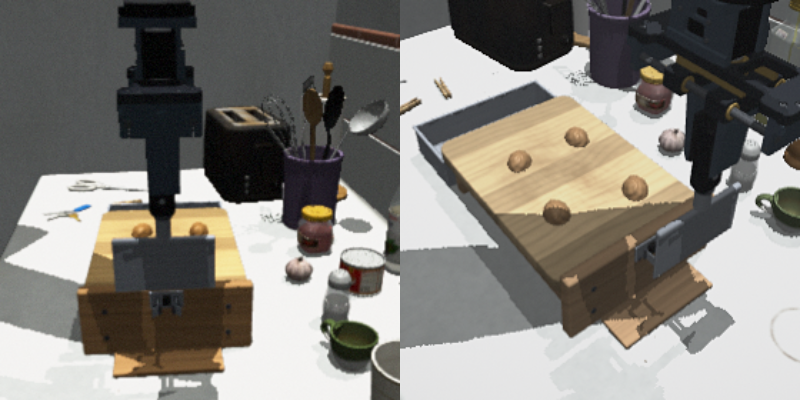

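The scraper is out and held upright. Next I'll go over the cheek to behind the +x column and lower it.

Emit:
send_rows(
  rows=[
    [[0,0.1,-0.2,0,0,0,0],[0,0.2,-0.45,0,0,0,0],[0,0.35,-0.74,0,0,0,0],[0,0.35,-0.74,0,0,0,0],[0,0.35,-0.74,0,0,0,0],[0,0.35,-0.74,0.15,0,0,0],[0,0.35,-0.74,0.3,0,0,0],[0,0.35,-0.74,0.36,0,0,0],[0,0.35,-0.74,0.36,0,0,0],[0,0.35,-0.74,0.36,0,0,0]],
  ],
)

```text
time: 9.5
position: [0.5734, -0.1593, 0.2177]
orientation: [[0.999, -0.047, 0.001], [-0.047, -0.999, -0.0], [0.001, 0.0, -1.0]]
force: [0.7, 0.1, -1.6]
finger_gap: 0.241
gripper_force: 30.0
```

Run:
```python
from h import *
np.set_printoptions(precision=4,suppress=True)
o=env.get_obs();print(o["time"],o["position"],o["orientation"],o["finger_gap"],o["force"])
X=o["position"][:2]-np.array([.5239,-.0119]);k,t=np.cos(-.0455),np.sin(-.0455);print(k*X[0]+t*X[1],-t*X[0]+k*X[1])
C=[env.capture(n) for n in("side","scene","wrist")]
cv2.imwrite("pics/s.png",np.hstack([cv2.resize(C[2]["pixels"],(400,300)),cv2.resize(C[1]["pixels"][150:360,140:420],(400,300))]))
```

```text
9.5 [ 0.5734 -0.1593  0.2177] [[ 0.9989 -0.0469  0.0006]
 [-0.0469 -0.9989 -0.0002]
 [ 0.0006  0.0002 -1.    ]] 0.2408809797057287 [ 0.7233  0.1379 -1.6286]
0.05612137359502081 -0.14497214313803214
```

View pics/s.png

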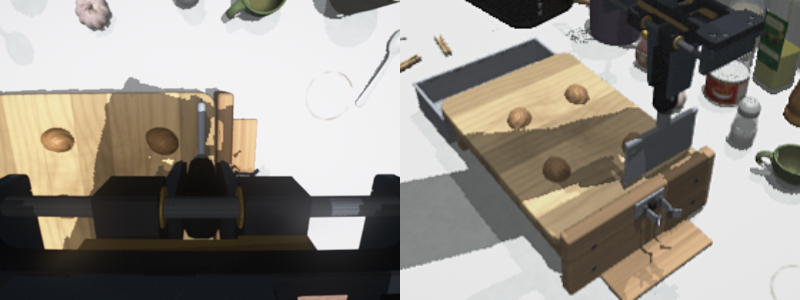

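Emit:
send_rows(
  rows=[
    [[0,0,0,0.033,0,0,0],[0,0,0,0.033,0,0,0],[0,0,-0.1,0.033,0,0,0],[0,0,-0.22,0.033,0,0,0],[0,0,-0.34,0.033,0,0,0],[0,0,-0.46,0.033,0,0,0],[0,0,-0.58,0.033,0,0,0],[0,0,-0.7,0.033,0,0,0],[0,0,-0.8,0.033,0,0,0]],
  ],
)

```text
time: 10.55
position: [0.5785, -0.0367, 0.2121]
orientation: [[0.999, -0.045, -0.0], [-0.045, -0.999, 0.0], [-0.0, -0.0, -1.0]]
force: [0.3, -0.1, -1.8]
finger_gap: 0.241
gripper_force: 30.0
```

```bash
cat > st.py <<'E'
from h import *
np.set_printoptions(precision=4,suppress=True)
o=env.get_obs();print(o["time"],o["position"],o["orientation"].tolist() if hasattr(o["orientation"],"tolist") else o["orientation"],o["finger_gap"],o["force"])
def loc(X):
    X=np.array(X[:2])-np.array([.5239,-.0119]);k,t=np.cos(-.0455),np.sin(-.0455);return np.array([k*X[0]+t*X[1],-t*X[0]+k*X[1]])
print("local",loc(o["position"]))
for n in("scene","side"):
    c=env.capture(n);hsv=cv2.cvtColor(c["pixels"],cv2.COLOR_BGR2HSV)
    for d in env.trace("shell0_center",c): print(n,"trace",round(d["score"],2),np.round(d["point"]),d["mask"].sum(),loc(atz(c,d["point"],.09)),"pan",loc(atz(c,d["point"],.013)))
    for d in env.pinpoint("shell0_center",c): print(n,"pin",round(d["score"],2),np.round(d["point"]),loc(atz(c,d["point"],.09)))
E
python3 st.py
```

```text
10.55 [ 0.5785 -0.0367  0.2121] [[0.9989762007920812, -0.04523880867253606, -2.0997836971267543e-05], [-0.04523880561688327, -0.9989761929025389, 0.00012837564808288956], [-2.6783900618624143e-05, -0.00012729430013095098, -0.9999999915393918]] 0.240928681810072 [ 0.3153 -0.119  -1.7672]
local [ 0.0557 -0.0222]
scene trace 0.53 [266. 265.] 19774 [-0.0294 -0.0836] pan [ 0.0149 -0.0209]
scene trace 0.49 [249. 268.] 275 [-0.0602 -0.0725] pan [-0.0204 -0.0082]
scene pin 0.51 [246. 268.] [-0.0632 -0.0687]
scene pin 0.22 [282. 204.] [0.1126 0.0514]
side trace 0.62 [230. 231.] 119 [-0.0553 -0.0653] pan [-0.068   0.0872]
side pin 0.62 [228. 230.] [-0.0611 -0.0604]
```

Emit:
send_rows(
  rows=[
    [[0,0,-0.12,0,0,0,0],[0,0,-0.24,0,0,0,0],[0,0,-0.36,0,0,0,0],[0,0,-0.48,0,0,0,0],[0,0,-0.6,0,0,0,0],[0,0,-0.72,0,0,0,0],[0,0,-0.84,0,0,0,0],[0,0,-0.94,0,0,0,0]],
  ],
)

```text
time: 11.65
position: [0.5853, 0.1024, 0.212]
orientation: [[0.999, -0.047, -0.0], [-0.047, -0.999, -0.0], [-0.0, 0.0, -1.0]]
force: [-0.1, -0.0, -1.3]
finger_gap: 0.237
gripper_force: 30.0
```

Emit:
send_rows(
  rows=[
    [[0,0,-0.1,0,0,0,0],[0,0,-0.2,0,0,0,0],[0,0,-0.3,0,0,0,0],[0,0,-0.4,0,0,0,0],[0,0,-0.5,0,0,0,0],[0,0,-0.5,0,0,0,0],[0,0,-0.5,0,0,0,0],[0,0,-0.5,0,0,0,0]],
  ],
)

```text
time: 12.45
position: [0.5886, 0.1767, 0.2119]
orientation: [[0.999, -0.046, -0.0], [-0.046, -0.999, -0.0], [-0.0, 0.0, -1.0]]
force: [0.2, -0.8, -1.9]
finger_gap: 0.241
gripper_force: 30.0
```

```bash
python3 st.py
python3 - <<'E'
from h import *
# brown-orange shell-like blobs inside the board & pan in the scene view
import cv2
c=env.capture("scene");b=c["pixels"];cv2.imwrite("pics/a1.png",b)
def box(px,r=6): x,y=map(int,px); return b[y-r:y+r,x-r:x+r].reshape(-1,3).mean(0).round()
for p in [(263,216),(223,233),(304,251),(249,268)]: print(p,box(p),cv2.imread("pics/scene0.png")[p[1]-6:p[1]+6,p[0]-6:p[0]+6].reshape(-1,3).mean(0).round())
E
```

```text
12.45 [0.5886 0.1767 0.2119] [[0.9989261860097417, -0.04632989021959731, -0.00012718597040532522], [-0.046329904705836714, -0.9989261869961424, -0.00011341647164960265], [-0.00012179482377573813, 0.00011918719734440828, -0.9999999854802164]] 0.24103487789893238 [ 0.1552 -0.7601 -1.9297]
local [0.0561 0.1914]
scene trace 0.77 [251. 269.] 277 [-0.0587 -0.0759] pan [-0.0186 -0.0121]
scene trace 0.29 [385. 236.] 607 [ 0.2128 -0.1661] pan [ 0.2924 -0.1154]
scene pin 0.51 [249. 268.] [-0.0592 -0.071 ]
scene pin 0.34 [326. 307.] [-0.0075 -0.2261]
side trace 0.64 [231. 233.] 151 [-0.0525 -0.0738] pan [-0.0646  0.077 ]
side pin 0.65 [272. 143.] [0.0763 0.7392]
side pin 0.64 [232. 230.] [-0.0506 -0.0573]
(263, 216) [147. 189. 215.] [ 84. 115. 144.]
(223, 233) [ 87. 119. 149.] [ 86. 118. 147.]
(304, 251) [156. 201. 221.] [ 87. 120. 151.]
(249, 268) [ 93. 126. 158.] [ 91. 124. 156.]
```

The +x column is off the board. I'll lift, go back behind the -x column and repeat.

Emit:
send_rows(
  rows=[
    [[0,0,0,-0.2,0,0,0],[0,0,0,-0.36,0,0,0],[0,-0.1,0.2,-0.36,0,0,0],[0,-0.2,0.5,-0.36,0,0,0],[0,-0.3,0.75,-0.36,0,0,0],[0,-0.4,1,-0.36,0,0,0],[0,-0.4,1,-0.36,0,0,0]],
  ],
)

```text
time: 13.5
position: [0.5201, 0.027, 0.266]
orientation: [[0.999, -0.049, -0.0], [-0.049, -0.999, -0.001], [-0.0, 0.001, -1.0]]
force: [-0.3, 0.1, -1.7]
finger_gap: 0.242
gripper_force: 30.0
```

Emit:
send_rows(
  rows=[
    [[0,-0.1,0.25,0,0,0,0],[0,-0.2,0.5,0,0,0,0],[0,-0.34,0.8,0,0,0,0],[0,-0.34,1,0,0,0,0],[0,-0.34,1,0,0,0,0],[0,-0.34,1,0,0,0,0]],
  ],
)

```text
time: 14.1
position: [0.4641, -0.1177, 0.2661]
orientation: [[0.999, -0.048, 0.0], [-0.048, -0.999, 0.0], [0.0, -0.0, -1.0]]
force: [-0.5, 0.0, -1.1]
finger_gap: 0.24
gripper_force: 30.0
```

```bash
python3 st.py
python3 - <<'E'
from h import *
from ov import W
p=[.5239,-.0119,-.0455]
# shell-coloured pixels within pan & board
for n in("scene","side","wrist"):
    c=env.capture(n);b=c["pixels"];h=cv2.cvtColor(b,cv2.COLOR_BGR2HSV)
    def poly(Q):
        m=np.zeros(b.shape[:2],np.uint8);cv2.fillPoly(m,[np.array([proj(c,W(p,q)) for q in Q]).round().astype(np.int32)],1);return m
    pan=poly([(-.115,.17,.05),(.115,.17,.05),(.115,.261,.05),(-.115,.261,.05)])
    brown=((h[...,0]>6)&(h[...,0]<22)&(h[...,1]>90)&(h[...,2]>60)).astype(np.uint8)
    k,_,st,ce=cv2.connectedComponentsWithStats(pan*brown)
    print(n,pan.sum(),[(s[4],x.round().tolist()) for s,x in zip(st[1:],ce[1:]) if s[4]>8])
E
```

```text
14.1 [ 0.4641 -0.1177  0.2661] [[0.9988628173225379, -0.04767626178673148, 0.00021501750007787], [-0.04767630048259942, -0.9988628226547309, 0.0001785791602597727], [0.00020625900025378265, -0.0001886273220749002, -0.9999999609384785]] 0.239582874783415 [-0.5056  0.0124 -1.1026]
local [-0.0549 -0.1084]
scene trace 0.63 [253. 272.] 109 [-0.0603 -0.0855] pan [-0.0205 -0.0231]
scene pin 0.45 [250. 268.] [-0.0577 -0.0738]
side trace 0.45 [230. 230.] 125 [-0.0551 -0.0564] pan [-0.0678  0.0978]
side pin 0.52 [231. 230.] [-0.0537 -0.057 ]
scene 2151 [(np.int32(136), [222.0, 194.0])]
side 989 [(np.int32(317), [273.0, 199.0])]
wrist 8930 [(np.int32(11), [16.0, 31.0]), (np.int32(2127), [36.0, 122.0]), (np.int32(623), [10.0, 104.0]), (np.int32(13), [37.0, 164.0]), (np.int32(30), [48.0, 225.0])]
```

Emit:
send_rows(
  rows=[
    [[0,0,0.1,0,0,0,0],[0,0,0.2,0,0,0,0],[0,0,0.2,0.1,0,0,0],[0,0,0.2,0.25,0,0,0],[0,0,0.2,0.355,0,0,0],[0,0,0.2,0.355,0,0,0],[0,0,0.1,0.355,0,0,0],[0,0,0,0.355,0,0,0],[0,0,-0.12,0.355,0,0,0],[0,0,-0.24,0.355,0,0,0],[0,0,-0.36,0.355,0,0,0],[0,0,-0.48,0.355,0,0,0],[0,0,-0.6,0.355,0,0,0]],
  ],
)

```text
time: 15.85
position: [0.4685, -0.0264, 0.2139]
orientation: [[0.999, -0.046, 0.002], [-0.046, -0.999, -0.0], [0.002, 0.0, -1.0]]
force: [0.8, -0.8, -1.2]
finger_gap: 0.242
gripper_force: 30.0
```

Emit:
send_rows(
  rows=[
    [[0,0,-0.12,0,0,0,0],[0,0,-0.24,0,0,0,0],[0,0,-0.36,0,0,0,0],[0,0,-0.48,0,0,0,0],[0,0,-0.6,0,0,0,0],[0,0,-0.72,0,0,0,0],[0,0,-0.84,0,0,0,0]],
  ],
)

```text
time: 16.55
position: [0.4741, 0.0996, 0.2139]
orientation: [[0.999, -0.046, 0.001], [-0.046, -0.999, 0.0], [0.001, -0.0, -1.0]]
force: [0.3, -1.3, -1.8]
finger_gap: 0.238
gripper_force: 30.0
```

Emit:
send_rows(
  rows=[
    [[0,0,-0.1,0,0,0,0],[0,0,-0.2,0,0,0,0],[0,0,-0.3,0,0,0,0],[0,0,-0.4,0,0,0,0],[0,0,-0.52,0,0,0,0],[0,0,-0.52,0,0,0,0],[0,0,-0.52,0,0,0,0]],
  ],
)

```text
time: 17.25
position: [0.4774, 0.1764, 0.2127]
orientation: [[0.999, -0.045, -0.0], [-0.045, -0.999, -0.0], [-0.0, 0.0, -1.0]]
force: [0.2, 0.8, -1.6]
finger_gap: 0.24
gripper_force: 30.0
```

Emit:
send_rows(
  rows=[
    [[0,0,0,-0.3,0,0,0],[0,0,0.1,-0.5,0,0,0],[0,0,0.3,-0.5,0,0,0],[0,0,0.5,-0.5,0,0,0],[0,0,0.7,-0.5,0,0,0],[0,0,0.7,-0.5,0,0,0]],
  ],
)

```text
time: 17.85
position: [0.4722, 0.0684, 0.2878]
orientation: [[0.999, -0.049, -0.0], [-0.049, -0.999, -0.0], [0.0, 0.0, -1.0]]
force: [0.3, 0.4, -1.5]
finger_gap: 0.242
gripper_force: 30.0
```

```bash
cat > ch.py <<'E'
from h import *
from ov import W
from st import loc
p=[.5239,-.0119,-.0455]
for n in("scene","side","wrist"):
    c=env.capture(n);b=c["pixels"];cv2.imwrite(f"pics/c_{n}.png",b);h=cv2.cvtColor(b,cv2.COLOR_BGR2HSV)
    def poly(Q):
        m=np.zeros(b.shape[:2],np.uint8);cv2.fillPoly(m,[np.array([proj(c,W(p,q)) for q in Q]).round().astype(np.int32)],1);return m
    pan=poly([(-.115,.185,.05),(.115,.185,.05),(.115,.261,.05),(-.115,.261,.05)])
    bd=poly([(-.11,-.15,.082),(.11,-.15,.082),(.11,.155,.082),(-.11,.155,.082)])
    brown=((h[...,0]>6)&(h[...,0]<22)&(h[...,1]>80)&(h[...,2]>50)).astype(np.uint8)
    dark=brown*(h[...,2]<185)
    for nm,m in(("pan",pan*brown),("board",bd*dark)):
        k,_,st,ce=cv2.connectedComponentsWithStats(m)
        print(n,nm,[(int(s[4]),s[2:4].tolist(),x.round().tolist(),loc(atz(c,x,.015 if nm=="pan" else .09)).round(3).tolist()) for s,x in zip(st[1:],ce[1:]) if s[4]>20])
    for d in env.trace("shell0_center",c): print(n,"tr",round(d["score"],2),np.round(d["point"]),d["mask"].sum(),loc(atz(c,d["point"],.015)))
E
python3 ch.py
```

```text
17.85 [0.4722 0.0684 0.2878] [[0.9987950054154748, -0.04907684949428727, -9.03627565809127e-07], [-0.04907684419469537, -0.9987948886579088, -0.0004834818768769616], [2.2825228710717214e-05, 0.00048294363102286965, -0.9999998831222221]] 0.24152097795514915 [ 0.2852  0.3901 -1.4628]
local [-0.0553  0.0779]
scene trace 0.6 [270. 264.] 20459 [-0.0232 -0.0877] pan [ 0.0221 -0.0256]
scene pan [(145, [28, 15], [222.0, 197.0], [0.068, 0.249]), (79, [15, 9], [192.0, 208.0], [-0.018, 0.254])]
scene board [(21, [14, 10], [233.0, 205.0], [0.022, 0.115]), (113, [27, 13], [232.0, 230.0], [-0.027, 0.039]), (29, [6, 12], [214.0, 237.0], [-0.067, 0.045]), (263, [59, 21], [252.0, 240.0], [-0.01, -0.01]), (21, [11, 6], [203.0, 238.0], [-0.087, 0.055]), (36, [20, 10], [226.0, 251.0], [-0.07, -0.005]), (42, [15, 9], [229.0, 257.0], [-0.074, -0.024])]
side pan [(613, [81, 11], [254.0, 200.0], [-0.004, 0.298])]
side board [(727, [53, 20], [238.0, 205.0], [-0.043, 0.082]), (57, [52, 3], [226.0, 254.0], [-0.058, -0.163]), (22, [22, 1], [266.0, 252.0], [0.02, -0.163])]
wrist pan [(1467, [45, 68], [153.0, 86.0], [0.058, 0.245]), (557, [25, 29], [152.0, 149.0], [-0.022, 0.254]), (500, [24, 26], [177.0, 186.0], [-0.072, 0.225])]
wrist board [(6253, [66, 116], [247.0, 171.0], [-0.039, 0.121]), (1901, [40, 67], [305.0, 167.0], [-0.036, 0.055]), (32, [12, 14], [293.0, 222.0], [-0.1, 0.068])]
wrist tr 0.55 [177. 181.] 607 [-0.0657  0.2241]
wrist tr 0.44 [342. 122.] 82231 [0.0121 0.0029]
```

The wrist view shows all four shells in the pan: a pair near x≈0.058, plus two singles. The board is clear. Now back to the clip.

Emit:
send_rows(
  rows=[
    [[0,0.1,0.25,0,0,0,0],[0,0.2,0.5,0,0,0,0],[0,0.3,0.75,0,0,0,0],[0,0.39,1,0,0,0,0],[0,0.39,1,0,0,0,0]],
  ],
)

```text
time: 18.95
position: [0.5252, -0.0846, 0.2878]
orientation: [[0.999, -0.049, 0.0], [-0.049, -0.999, -0.001], [0.0, 0.001, -1.0]]
force: [-1.2, 1.1, -2.2]
finger_gap: 0.24
gripper_force: 30.0
```

Emit:
send_rows(
  rows=[
    [[0,0,0.25,0,0,0,0],[0,0,0.5,0,0,0,0],[0,0,0.75,0,0,0,0],[0,0,1,0,0,0,0],[0,0,1,0,0,0,0],[0,0,1,0,0,0,0]],
  ],
)

```text
time: 19.55
position: [0.5171, -0.2312, 0.2875]
orientation: [[0.999, -0.047, -0.0], [-0.047, -0.999, 0.0], [-0.0, -0.0, -1.0]]
force: [0.2, 0.2, -1.6]
finger_gap: 0.24
gripper_force: 30.0
```

```bash
python3 st.py|head -2
python3 - <<'E'
from h import *
np.set_printoptions(precision=4,suppress=True)
o=env.get_obs();R=np.array(o["orientation"]);T=np.array([.5156,-.2677,.1375])
print((R.T@(T-o["position"]))/.15, np.degrees(np.arctan2(R[1,0],R[0,0])))
E
```

```text
19.55 [ 0.5171 -0.2312  0.2875] [[0.9988748867588043, -0.04742145341510581, -0.0004078707939875408], [-0.04742127494939912, -0.9988748830725724, 0.0004366336316314152], [-0.00042811769307484637, -0.00041680061628540806, -0.9999998214962276]] 0.240243623391184 [ 0.2232  0.2384 -1.5517]
local [ 0.0031 -0.2194]
[-0.0006  0.2494  1.0019] -2.5823526289710914
```

Emit:
send_rows(
  rows=[
    [[0,0,0.25,0,0,0,0],[0,0,0.25,0,0,0,0],[0,0,0.25,0.25,0,0,0],[0,0,0.25,0.5,0,0,0],[0,0,0.25,0.75,0,0,0],[0,0,0.25,0.9,0,0,0],[0,0,0.25,1,0,0,0],[0,0,0.25,1,0,0,0],[0,0,0.25,1,0,0,0]],
  ],
)

```text
time: 20.75
position: [0.5161, -0.2687, 0.1386]
orientation: [[0.999, -0.046, 0.001], [-0.046, -0.999, -0.0], [0.001, 0.0, -1.0]]
force: [-0.5, 0.9, -1.4]
finger_gap: 0.236
gripper_force: 30.0
```

Run:
```python
from h import *
np.set_printoptions(precision=4,suppress=True)
o=env.get_obs();R=np.array(o["orientation"]);T=np.array([.5179,-.2177,.1375])
print(o["position"],o["force"],o["moment"],(R.T@(T-o["position"]))/.15, np.degrees(np.arctan2(R[1,0],R[0,0])))
C=[env.capture(n) for n in("side","scene")]
for k in("scraper_grip","scraper_neck"):
  for c in C:
    for d in env.pinpoint(k,c)[:1]: print(k,round(d["score"],2),d["point"],atz(c,d["point"],.15 if 'grip' in k else .092))
```

```text
[ 0.5161 -0.2687  0.1386] [-0.5041  0.9451 -1.3725] [0.0572 0.0276 0.0301] [-0.0036 -0.3402  0.0074] -2.633504152182294
scraper_grip 0.78 [258.2, 249.6] [ 0.5182 -0.2691  0.15  ]
scraper_grip 0.97 [346.5, 296.1] [ 0.5069 -0.2733  0.15  ]
scraper_neck 0.83 [342.5, 313.7] [ 0.516  -0.2648  0.092 ]
```

Emit:
send_rows(
  rows=[
    [[0,-0.003,-0.06,0.007,0,0,0],[0,-0.003,-0.12,0.007,0,0,0],[0,-0.003,-0.18,0.007,0,0,0],[0,-0.003,-0.22,0.007,0,0,0],[0,-0.003,-0.26,0.007,0,0,0],[0,-0.003,-0.26,0.007,0,0,0]],
  ],
)

```text
time: 21.65
position: [0.5172, -0.2291, 0.1369]
orientation: [[0.999, -0.045, 0.001], [-0.045, -0.999, -0.0], [0.001, 0.0, -1.0]]
force: [0.6, 0.3, -1.0]
finger_gap: 0.24
gripper_force: 30.0
```

Emit:
send_rows(
  rows=[
    [[0,0,-0.03,0,0,0,0],[0,0,-0.06,0,0,0,0],[0,0,-0.085,0,0,0,0],[0,0,-0.085,0,0,0,0],[0,0,-0.085,0,0,0,0]],
  ],
)

```text
time: 22.15
position: [0.5173, -0.2167, 0.1366]
orientation: [[0.999, -0.046, -0.0], [-0.046, -0.999, 0.0], [-0.0, -0.0, -1.0]]
force: [-0.1, 0.6, -1.9]
finger_gap: 0.242
gripper_force: 30.0
```

```bash
cat > q.py <<'E'
from h import *
np.set_printoptions(precision=4,suppress=True)
o=env.get_obs();R=np.array(o["orientation"]);T=np.array([.5179,-.2177,.1359])
print(o["time"],o["position"],o["force"],o["moment"],(R.T@(T-o["position"]))/.15)
E
python3 q.py
```

```text
22.15 [ 0.5173 -0.2167  0.1366] [-0.0716  0.6197 -1.915 ] [-0.055 -0.001  0.028] [0.004  0.0066 0.0047]
```

Emit:
send_rows(
  rows=[
    [[0,0,-0.02,0,0,0,0],[0,0,-0.03,0.003,0,0,0],[0,0,-0.03,0.006,0,0,0],[0,0,-0.03,0.008,0,0,0],[0,0,-0.03,0.008,0,0,0]],
  ],
)

```text
time: 22.65
position: [0.5181, -0.2146, 0.1365]
orientation: [[0.999, -0.045, 0.001], [-0.045, -0.999, -0.004], [0.001, 0.004, -1.0]]
force: [-7.0, -17.8, 6.6]
finger_gap: 0.239
gripper_force: 30.0
```

```bash
python3 q.py
python3 - <<'E'
from h import *
np.set_printoptions(precision=4,suppress=True)
C=[env.capture(n) for n in("side","scene")]
for k in("scraper_grip","scraper_neck","clip_seat"):
  for c in C:
    for d in env.pinpoint(k,c)[:1]: print(k,round(d["score"],2),d["point"],atz(c,d["point"],.148 if 'grip' in k else .09))
E
```

```text
22.65 [ 0.5181 -0.2146  0.1365] [ -6.9846 -17.7946   6.5658] [-4.2041  1.4915  0.0073] [-0.0004  0.0207  0.0038]
scraper_grip 0.66 [257.8, 235.0] [ 0.5209 -0.2113  0.148 ]
scraper_grip 0.7 [323.8, 274.9] [ 0.5131 -0.2185  0.148 ]
scraper_neck 0.85 [255.1, 266.0] [ 0.5132 -0.2248  0.09  ]
scraper_neck 0.79 [322.0, 297.5] [ 0.5156 -0.2179  0.09  ]
clip_seat 0.96 [255.1, 265.6] [ 0.5132 -0.2234  0.09  ]
clip_seat 0.96 [319.6, 297.6] [ 0.5122 -0.2154  0.09  ]
```

The scraper is against the buffer and standing on the ledge. I'll unload, release and go up.

Emit:
send_rows(
  rows=[
    [[0,0,0.015,0,0,0,0],[0,0,0.02,0,0,0,0],[0,0,0.02,0,0,0,0]],
  ],
)

```text
time: 23.35
position: [0.5178, -0.2157, 0.1359]
orientation: [[0.999, -0.046, 0.001], [-0.046, -0.999, -0.0], [0.001, 0.0, -1.0]]
force: [-0.5, -2.6, 5.7]
finger_gap: 0.237
gripper_force: 30.0
```

```bash
python3 q.py
```

```text
23.35 [ 0.5178 -0.2157  0.1359] [-0.499  -2.6282  5.6695] [-0.6711  0.488   0.015 ] [0.001  0.0132 0.0003]
```

Position and height match home, with only light contact forces. Opening now.

Emit:
send_rows(
  rows=[
    [[0.5,0,0,0,0,0,0],[1,0,0,0,0,0,0],[1,0,0,0,0,0,0],[1,0,0,0,0,0,0],[1,0,0,0,0,0,0],[1,0,0,0,0,0,0],[1,0,0,0,0,0,0],[1,0,0,0,0,0,0],[1,0,0,0,0,0,0],[1,0,0,0,0,0,0],[1,0,0,0,0,0,0],[1,0,0,0,0,0,0]],
  ],
)

```text
time: 24.55
position: [0.5175, -0.2154, 0.1355]
orientation: [[0.999, -0.046, -0.0], [-0.046, -0.999, 0.0], [-0.0, -0.0, -1.0]]
force: [0.4, 0.3, 0.5]
finger_gap: 0.999
gripper_force: 0.0
```

Emit:
send_rows(
  rows=[
    [[1,0,0,-0.15,0,0,0],[1,0,0,-0.4,0,0,0],[1,0,0,-0.7,0,0,0],[1,0,0,-1,0,0,0],[1,0,0,-1,0,0,0],[1,0,0,-1,0,0,0]],
  ],
)

```text
time: 25.15
position: [0.5178, -0.2156, 0.2864]
orientation: [[0.999, -0.046, 0.002], [-0.046, -0.999, -0.001], [0.002, 0.001, -1.0]]
force: [-0.3, -0.3, 0.2]
finger_gap: 1.002
gripper_force: 0.0
```

Emit:
send_rows(
  rows=[
    [[1,-0.3,0.3,-0.2,0,0,0],[1,-0.4,0.6,-0.2,0,0,0],[1,-0.5,0.9,-0.2,0,0,0],[1,-0.5,0.9,-0.2,0,0,0],[1,-0.5,0.9,-0.2,0,0,0]],
  ],
)

```text
time: 25.65
position: [0.4352, -0.3477, 0.314]
orientation: [[0.999, -0.049, -0.002], [-0.049, -0.999, 0.001], [-0.002, -0.001, -1.0]]
force: [0.6, -0.3, -0.3]
finger_gap: 1.001
gripper_force: 0.0
```

```bash
cat > fin.py <<'E'
from h import *
np.set_printoptions(precision=4,suppress=True)
S0={n:cv2.imread(f"pics/{n}0.png") for n in("scene","side")}
for n,(x0,x1,y0,y1) in dict(scene=(280,370,245,365),side=(190,325,210,320)).items():
    c=env.capture(n)
    for k in("scraper_grip","scraper_neck","jar_center","shaker_center"):
        d=env.pinpoint(k,c)[:1]; print(n,k,[ (round(e["score"],2),np.round(e["point"],1)) for e in d])
    for k in ("scraper_grip",):
        d=env.trace(k,c)[:1]
        for e in d: m=e["mask"];ys,xs=np.nonzero(m);print(n,"mask",m.sum(),xs.min(),xs.max(),ys.min(),ys.max())
    a=cv2.cvtColor(S0[n],cv2.COLOR_BGR2GRAY)[y0:y1,x0:x1].astype(np.float32);b=cv2.cvtColor(c["pixels"],cv2.COLOR_BGR2GRAY)[y0:y1,x0:x1].astype(np.float32)
    print("diff",np.abs(a-b).mean(),(np.abs(a-b)>40).mean(),"shift",cv2.phaseCorrelate(a,b,cv2.createHanningWindow(a.shape[::-1],5)))
E
python3 fin.py; python3 ch.py | grep -v trace
```

```text
scene scraper_grip [(0.94, array([321.8, 274.6]))]
scene scraper_neck [(0.73, array([321.9, 296.1]))]
scene jar_center [(0.71, array([319. , 183.2]))]
scene shaker_center [(0.86, array([383.8, 236.9]))]
scene mask 1966 293 345 253 343
diff 26.868889 0.22805555555555557 shift ((-0.5545175879804347, -0.1694951827864557), 0.7376033567499232)
side scraper_grip [(0.75, array([257.2, 234.5]))]
side scraper_neck [(0.69, array([255.2, 263.4]))]
side jar_center [(0.55, array([357.4, 211.9]))]
side shaker_center [(0.85, array([378.4, 259.5]))]
side mask 2693 226 288 216 301
diff 21.297306 0.16942760942760943 shift ((0.36347690912536734, -0.2837089103419075), 0.559555909898546)
26.25 [ 0.4365 -0.3466  0.3155] [[0.9989497656171628, -0.04581870976990151, 0.00010774245740533492], [-0.04581870505111967, -0.9989497705909669, -4.586603468712116e-05], [0.00010973082563967754, 4.088124472315753e-05, -0.9999999931439348]] 0.9958569182243169 [ 0.2301 -0.9846  0.3413]
local [-0.0721 -0.3383]
scene pin 0.21 [196. 210.] [-0.0542  0.1461]
scene pan [(426, [60, 29], [210.0, 201.0], [0.034, 0.252]), (47, [19, 11], [179.0, 219.0], [-0.064, 0.234])]
scene board []
side pan [(595, [81, 10], [255.0, 200.0], [-0.002, 0.301])]
side board [(80, [31, 37], [261.0, 232.0], [0.013, -0.076]), (193, [48, 8], [219.0, 252.0], [-0.073, -0.155]), (21, [21, 1], [288.0, 251.0], [0.065, -0.163])]
wrist pan []
wrist board [(64, [7, 32], [122.0, 120.0], [-0.001, -0.151]), (183, [17, 23], [129.0, 200.0], [-0.098, -0.148])]
```

Run:
```python
from h import *
for n,R in dict(scene=dict(htop=(311,337,250,272),hbot=(311,335,272,300),blade=(290,352,290,350)),side=dict(htop=(244,266,212,232),hbot=(244,268,230,254),blade=(222,292,262,306))).items():
    S=cv2.cvtColor(cv2.imread(f"pics/{n}0.png"),cv2.COLOR_BGR2GRAY);c=env.capture(n);G=cv2.cvtColor(c["pixels"],cv2.COLOR_BGR2GRAY)
    for k,(x0,x1,y0,y1) in R.items():
        T=cv2.resize(S[y0:y1,x0:x1],None,fx=4,fy=4,interpolation=2);B=cv2.resize(G[y0-5:y1+5,x0-5:x1+5],None,fx=4,fy=4,interpolation=2)
        r=cv2.matchTemplate(B,T,cv2.TM_CCOEFF_NORMED);_,v,_,l=cv2.minMaxLoc(r);print(n,k,round(v,3),(l[0]-20)/4,(l[1]-20)/4)
```

```text
scene htop 0.947 -0.5 0.0
scene hbot 0.984 -0.5 0.0
scene blade 0.82 -0.25 0.0
side htop 0.981 0.0 0.0
side hbot 0.997 0.0 0.0
side blade 0.762 0.0 -0.25
```

The scraper is back in its starting pose to within half a pixel, both handle and blade. The shells are in the pan, so I'm handing in.

```bash
python3 -c "
from rig import env
print(env.job_done())"
```

```text
the job is handed in; nothing more can be done
None
```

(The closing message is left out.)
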